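Roll a handle blank onto the drilling line and lower the guide arm

ROBOT

A 6-joint arm with a two-finger parallel gripper is mounted at the origin on the work surface; the furniture and walls round the work are solid. World frame = base frame: x ahead of the robot, y to its left, z up, the work surface at z = 0. Lengths are in m, angles in rad, forces in N, time in s.
With the tool pointing down it reaches from about 0.275 to 0.75 m from the base axis. Payload 10.2 kg.
Tool frame: the origin (TCP) lies on the centre line of the jaws, within the pads' length; the fingertips stand 19 mm ahead of it and the grasp point (between the pads) is the TCP; z points along the fingers, y is the direction in which the jaws open and shut (so a half turn about z gives the same grasp; the last joint's range is limited). The gripper opens to 88 mm and grips with 3 to 60 N. Pads are 18 mm wide; open, the fingers measure 123 mm over their backs; the gripper's body (75 mm by 187 mm) begins 45 mm behind the grasp point.
Start: joints at [-1.33, 0.313, 1.498, -0, 1.331, -0.223], TCP at [0.235, -0.47, 0.258] pointing down, gripper open.
Joint ranges: [-2.94, 2.94], [-0.97, 2.17], [0.19, 2.56], [-1.23, 4.37], [0.02, 3.11], [-2.88, 2.88]. Speed limits (rad/s): [2.39, 2.39, 3.01, 3.14, 3.14, 3.14].

INTERFACE

Orientations are given as a rotation vector (axis times angle).
In Python, from plant import bot gives the robot as it stands.
- The arm moves only by the tool drive_tool, never from a script. Its argument "steps" is a list of rows, each an object of numbers: "x", "y", "z": the shift along the tool's x, y, z in cm; "spin": the turn about the tool's z in degrees. In form: [{"x": .., "y": .., "z": .., "spin": ..}, ...]. A call has 1 to 10 rows; each row shifts and turns the pose as measured when the row begins, along the tool's axes as they then stand; what a row does not reach is not made up. A row lasts 1/10 s, in which the tool goes at most 50 mm and 8.59 degrees, less where a joint would pass 70% of its speed; a pose out of reach is approached as far as the arm can. A call with a gripper value outside its range is refused whole. "grip" is the gripper's target within -1 to 1 (fully open at 1, half-way at 0, shut at -1), set as the call begins (left out, the last holds). The fingers move at their own pace and stop on an object; the grip force is fixed at half the most. Time passes only in rows, so rows that do not move let the fingers close. It gives the time, the measured TCP pose, the force and the opening at its end, in the units of the state.
- bot.read_state(): the state, without advancing time (a new reading comes with each control period).
- bot.capture(name): name is "scene" or "top"; returns a dict with "frame" (480x640x3 uint8, red, green, blue), "fx", "fy", "cx", "cy" (pixels), "cam_to_world" (4x4, takes a point from camera to world coordinates). Camera axes: x right, y up, looking along -z (the intrinsics and any distortion apply to the point x, -y, -z); pixel columns grow to the right and rows downward; lengths in m; the calibration is good to about 2 mm. A picture is of the moment at which its call begins. There is no depth.
- bot.finish_job(): hands the job in, once; it reports no verdict.
The state is a dict: "t": time; "joint_positions": joint angles; "joint_velocities": joint speeds; "joint_torque": joint torques, N m; "tool_pos": TCP position; "orientation": TCP orientation; "force": force on the tool from outside, world axes, zero at the start; "torque": the same for the moment, N m; "opening": finger opening in m.
Only numpy, scipy, OpenCV 4.12 (cv2) and the standard library are available. Lean on these libraries where they do the work, as an engineer would, in place of code of your own. Each camera call takes 0.05 s, during which the arm holds its last target.

TASK

With the fingertips, push the beech handle blank so that it rolls along the plate of the drilling jig until it lies at rest along the marked line; then push the jig's guide arm over and press it fully down, so that its V shoe sits on the blank. Do not lift the blank, and leave the pencil, the buckle, the tin and the blue box where they are.

Things in the scene. Friction and masses are not known exactly. Their poses are not given: they have to be found in the camera images.
- blank: handle blank: plain pale beech dowel, 28 mm in diameter, 100 mm long, 0.06 kg, lying on the jig plate on the robot's side of the line. Origin at its middle, on its axis (29 mm above the bench); own y along the dowel, own x and z turn as it rolls (z up at the start). It stays where it is let go. A finger pushing its top without slipping travels twice as far as it rolls.
- jig: cross-drilling jig fixed to the bench: aluminium plate 15 mm thick. Origin on the bench under the middle of the marked line; z up, y along the line (to the left), x across it, away from the robot. Plate from x = -100 to 35 mm, y = -65 to 115 mm; a lip 4 mm high at x = -99 to -94 mm. The blank starts at x = -68 to -42 mm, its axis within 0.07 rad of y.
- line_middle (a point): middle of the thin black line (2.5 mm wide) on the jig plate, on the plate's top face (15 mm above the bench); the line runs along the jig's y, 126 mm long, so that 13 mm of it show beyond each end of the blank; short cross ticks 50 mm either side of the middle show where the ends of the blank belong
- guide_arm (a joint): hinge of the guide arm: 0 = arm level, V shoe seated on the blank on the line; it grows as the arm swings up about the jig's x axis and over to the jig's +y side (1.57 = upright, 2.1 = stop). Starts at 1.75 to 2.0. The hinge is stiff (about 2 N at the thumb pad) and stays where it is left; with no blank below, it would go down to -0.12
- jig_hinge (a point): middle of the guide arm's hinge pin, 85 mm from the middle of the line towards the jig's +y, 56 mm above the bench; the pin runs along the jig's x. Its steel bracket is 46 mm wide in x, from y = 71 to 107 mm, up to 69 mm above the bench
- thumb_pad (a point): middle of the outer face of the red round thumb pad (26 mm in diameter) near the free end of the guide arm: 120 mm from the hinge along the arm, 11 mm outside its middle plane; on top when the arm is down, on the jig's +y side while it stands up. The steel arm is 20 mm wide, 10 mm thick; its free end is 132 mm from the hinge
- v_shoe (a point): inner corner of the V shoe on the inner face of the guide arm, 85 mm from the hinge: open 90 degree V of dark angle iron, 44 mm long along the arm, 37 mm wide, reaching 23 mm from the arm's middle plane. It centres the blank as it comes down on it. On the outer face there, a brass drill bush 17 mm wide stands 13 mm from the middle plane
- pencil: green pencil, 112 mm, lying on the bench on the robot's side of the jig; leave it. Origin under its middle
- rivet_tin: round green tin, 65 mm in diameter, 30 mm high, behind the jig; leave it. Origin under its middle
- fittings_box: blue lidded box, 81 x 109 x 41 mm, behind the jig; leave it. Origin under its middle
- buckle: small brass buckle, 42 x 30 x 11 mm, behind the jig; leave it. Origin under its middle

How it is judged:
By the outcome, as a careful person would: the job done as asked, in the order asked, and still so for the second after the job is handed in, with the robot touching nothing.
It also fails if it takes over 58 s, if anything falls off the work surface, if the arm or the gripper's body presses on something with over 40 N, if the wrist force passes 120 N, or if a joint passes its speed limit or range.

## Working session

There is one attempt and no reset: what is moved stays moved. The work goes in short steps, Python scripts to look and compute and a tool call to move; the robot and the scene stay as the last step left them, time stands still between calls to the robot, and variables do not carry over. Pictures are saved under pics/ and viewed, and the job is handed in when it is done.

Besides the shell and the picture viewer there is one more tool, called after "Request:" in YAML: its name, and indented under it one key for each argument. drive_tool: Moves the arm, as the interface text tells. Its arguments: {"type":"object","properties":{"steps":{"type":"array","items":{"type":"object","properties":{"x":{"type":"number"},"y":{"type":"number"},"z":{"type":"number"},"spin":{"type":"number"}}}},"grip":{"type":"number"}},"required":["steps"]}

```bash
ls; mkdir -p pics
python3 - <<'E'
from plant import bot
import cv2,numpy as np
for n in("scene","top"):
    c=bot.capture(n); cv2.imwrite(f"pics/{n}0.png",cv2.cvtColor(c["frame"],cv2.COLOR_RGB2BGR))
    print(n,{k:v for k,v in c.items() if k not in("frame",)})
print(bot.read_state())
E
```

```text
pics
scene {'fx': 543.3293049818825, 'fy': 543.3293049818825, 'cx': 327.1201283305202, 'cy': 239.38431246408055, 'cam_to_world': array([[-0.79399307,  0.34897111, -0.49778928,  0.06933316],
       [-0.60780732, -0.43945583,  0.66139915,  0.72893182],
       [ 0.01205279,  0.82770631,  0.56103208,  0.56638505],
       [ 0.        ,  0.        ,  0.        ,  1.        ]])}
top {'fx': 622.1635441003338, 'fy': 622.1635441003338, 'cx': 321.2296449334638, 'cy': 230.618315714164, 'cam_to_world': array([[-0.04743174,  0.9746212 , -0.21877783,  0.33828384],
       [-0.9988729 , -0.04667006,  0.008651  ,  0.1400113 ],
       [-0.00177893,  0.21894158,  0.97573635,  0.92840243],
       [ 0.        ,  0.        ,  0.        ,  1.        ]])}
{'t': 0.1, 'joint_positions': array([-1.33039858e+00,  3.13379777e-01,  1.49835363e+00, -1.77165541e-05,
        1.33096768e+00, -2.23380728e-01]), 'joint_velocities': array([ 0.00078542, -0.00137621, -0.00125592,  0.00059971, -0.00146526,
       -0.00014957]), 'joint_torque': array([ 2.35545449e-03, -4.02811289e+01, -2.52643955e+01,  6.95332862e-02,
        3.42420093e-02, -7.13896202e-05]), 'tool_pos': array([ 0.23479634, -0.46935536,  0.2572284 ]), 'orientation': array([-3.05642453e+00, -7.21741905e-01,  4.18274479e-05]), 'force': array([ 0.18586186,  0.05028   , -0.53177654]), 'torque': array([ 0.02532642,  0.00190701, -0.01229027]), 'opening': 0.08801893085301872}
```

View pics/scene0.png

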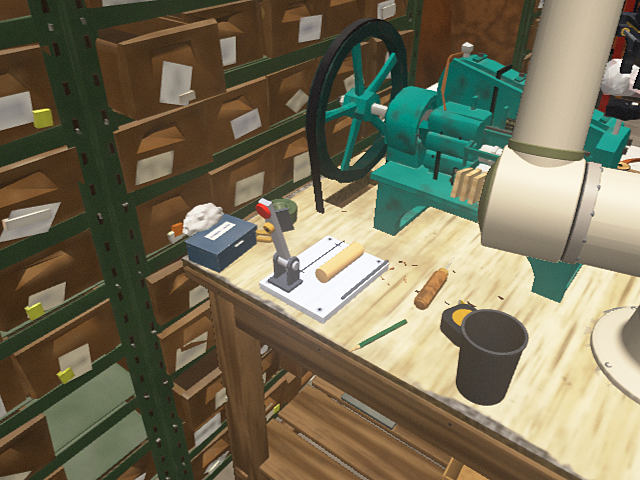

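View pics/top0.png

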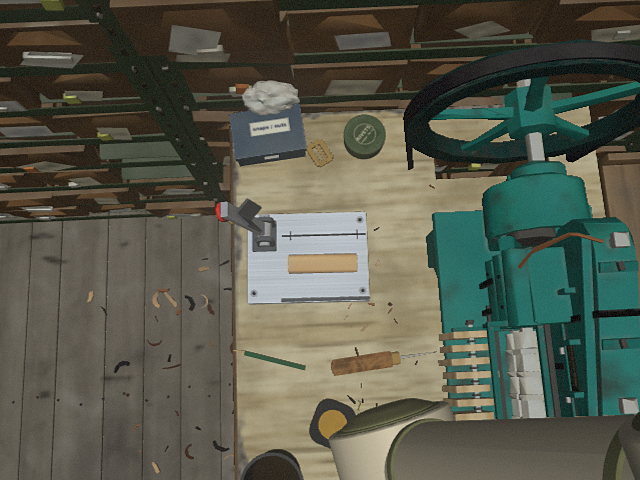

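Top view: the jig spans about cols 248–369, rows 212–303. The line is near row 235 (cols 282–365) and the blank near row 263. The arm leans left, with its thumb pad at about (221,210). I'll zoom in to measure.

```bash
python3 - <<'E'
import cv2
a=cv2.imread("pics/top0.png")[195:315,205:385]
cv2.imwrite("pics/topz.png",cv2.resize(a,None,fx=4.4,fy=4.4,interpolation=cv2.INTER_CUBIC))
a=cv2.imread("pics/scene0.png")[190:330,230:400]
cv2.imwrite("pics/scz.png",cv2.resize(a,None,fx=4.2,fy=4.2,interpolation=cv2.INTER_CUBIC))
E
cat > h.py <<'E'
import numpy as np,cv2
CAL={}
def cal(c):
    return np.array(c["cam_to_world"]),c["fx"],c["fy"],c["cx"],c["cy"]
def ray(c,u,v):
    T,fx,fy,cx,cy=cal(c); d=np.array([(u-cx)/fx,-(v-cy)/fy,-1.]); return T[:3,3],T[:3,:3]@d
def onz(c,u,v,z):
    o,d=ray(c,u,v); return o+d*(z-o[2])/d[2]
def proj(c,p):
    T,fx,fy,cx,cy=cal(c); q=T[:3,:3].T@(np.asarray(p)-T[:3,3]); return np.array([cx+fx*q[0]/-q[2],cy-fy*q[1]/-q[2]])
E
```

```text
(no output)
```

View pics/topz.png

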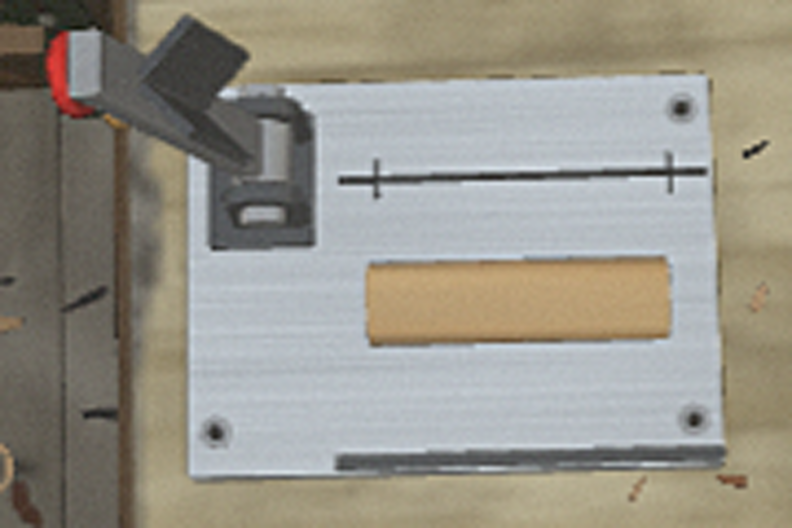

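View pics/scz.png

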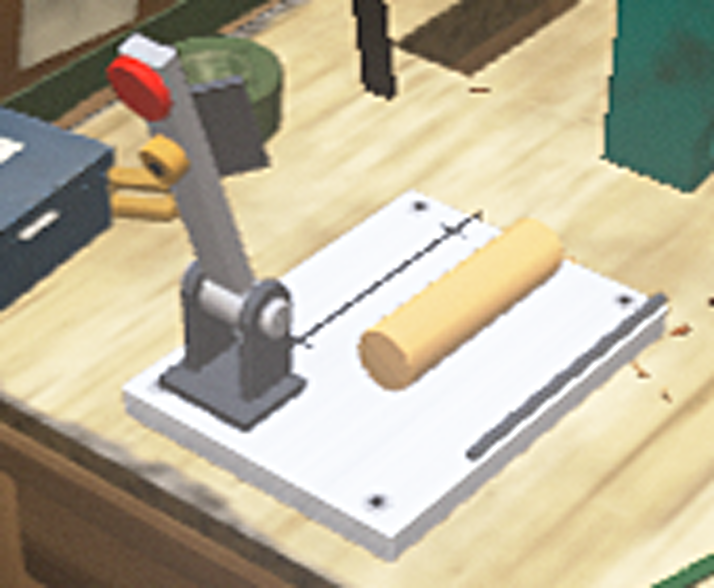

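```bash
cat >> h.py <<'E'
def zt(x,y,s=4.4,ox=205,oy=195): return (x+.5)/s-.5+ox,(y+.5)/s-.5+oy
E
python3 - <<'E'
from plant import bot
from h import *
c=bot.capture("top"); s=bot.capture("scene"); np.set_printoptions(precision=4,suppress=True)
L=onz(c,*zt(376,179),.015);R=onz(c,*zt(670,171),.015)
print("ticks",L,R,np.linalg.norm(L-R)); M=(L+R)/2; y=(L-R)/np.linalg.norm(L-R); x=np.array([y[1],-y[0],0]); yaw=np.arctan2(-y[0],y[1])
print("M",M,"yaw",yaw)
Ls=onz(s,*zt(303,343,4.2,230,190),.015);Rs=onz(s,*zt(453,230,4.2,230,190),.015);print("scene",Ls,Rs,(Ls+Rs)/2)
for n,p in dict(BL=(369,304.5),BR=(668,297)).items():
    P=onz(c,*zt(*p),.029);print(n,P,"jig",(P-M)@x,(P-M)@y)
for p in [(190,477),(727,466),(707,75)]:
    P=onz(c,*zt(*p),.015);print("plate",(P-M)@x,(P-M)@y)
# arm angle
for a in np.arange(1.7,2.05,.05):
    H=M+85e-3*y; H[2]=.056
    def P(r,o):return H+r*(-y*np.cos(a)+np.array([0,0,1])*np.sin(a))+o*(y*np.sin(a)+np.array([0,0,1])*np.cos(a))
    u=proj(c,P(.12,.011));w=proj(s,P(.12,.011)); print(a,(u-[205,195])*4.4,(w-[230,190])*4.2,P(.12,.011))
E
```

```text
ticks [0.5381 0.179  0.015 ] [0.5361 0.0786 0.015 ] 0.10043804306558628
M [0.5371 0.1288 0.015 ] yaw -0.019995209539852125
scene [0.5341 0.1802 0.015 ] [0.5344 0.08   0.015 ] [0.5343 0.1301 0.015 ]
BL [0.4925 0.1823 0.029 ] jig -0.04571089001178733 0.052593296059602446
BR [0.4903 0.0828 0.029 ] jig -0.04594504668771601 -0.04695555807919588
plate -0.09989620624967348 0.11387496767362221
plate -0.10118168531429671 -0.06519105137188638
plate 0.03345738949692082 -0.06430387644946828
1.7 [131.4131  65.3124] [170.6662  49.8394] [0.5394 0.2402 0.1736]
1.75 [111.6311  67.1575] [158.9658  60.2477] [0.5395 0.246  0.1721]
1.8 [92.3553 69.2423] [147.3857  71.3819] [0.5396 0.2518 0.1704]
1.85 [73.6512 71.5579] [135.9662  83.2124] [0.5397 0.2574 0.1683]
1.9000000000000001 [55.5809 74.0943] [124.7476  95.7059] [0.5398 0.263  0.166 ]
1.9500000000000002 [38.2026 76.8407] [113.7701 108.8258] [0.5399 0.2684 0.1634]
2.0 [21.5704 79.7856] [103.0734 122.5322] [0.54   0.2737 0.1605]
```

Request:
drive_tool:
  steps:
    - {"z": -2.5, "spin": -7.8}
    - {"z": -2.5, "spin": -7.8}
    - {"z": -2.5, "spin": -7.8}
    - {"z": -2.5, "spin": -7.8}
    - {"z": -2.5, "spin": -7.8}
    - {"z": -2.5, "spin": -7.8}
    - {"z": -2.5, "spin": -7.8}
    - {"z": -2.5, "spin": -7.8}
    - {}
    - {}
  grip: -1

```text
invalid input
```

Request:
drive_tool:
  steps:
    - {"x": 0, "y": 0, "z": -2.5, "spin": -7.8}
    - {"x": 0, "y": 0, "z": -2.5, "spin": -7.8}
    - {"x": 0, "y": 0, "z": -2.5, "spin": -7.8}
    - {"x": 0, "y": 0, "z": -2.5, "spin": -7.8}
    - {"x": 0, "y": 0, "z": -2.5, "spin": -7.8}
    - {"x": 0, "y": 0, "z": -2.5, "spin": -7.8}
    - {"x": 0, "y": 0, "z": -2.5, "spin": -7.8}
    - {"x": 0, "y": 0, "z": -2.5, "spin": -7.8}
    - {"x": 0, "y": 0, "z": 0, "spin": 0}
  grip: -1

```text
t: 1.1
tool_pos: [0.2347, -0.469, 0.463]
orientation: [-2.188, -2.247, -0.005]
force: [0.0, 0.4, 0.1]
opening: 0.0184
```

```bash
cat >> h.py <<'E'
from scipy.spatial.transform import Rotation as Ro
M=np.array([.536,.1293,0.]);YAW=-.02
JX=np.array([np.cos(YAW),np.sin(YAW),0]);JY=np.array([-np.sin(YAW),np.cos(YAW),0])
def W(x,y,z): return M+JX*x+JY*y+np.array([0,0,z])
def jig(st): 
    p=np.array(st["tool_pos"])-M; return p@JX,p@JY,p[2]
def go(st,x,y,z):
    R=Ro.from_rotvec(st["orientation"]).as_matrix(); d=R.T@(W(x,y,z)-np.array(st["tool_pos"]))
    a=np.degrees(np.arctan2(R[1,1],R[0,1])-YAW)
    print("jig now",np.round(np.array(jig(st))*1e3,1),"tool move cm",np.round(d*100,2),"ydir err deg (=spin needed)",round(a,2),"F",np.round(st["force"],1),"t",st["t"])
E
python3 - <<'E'
from plant import bot
from h import *
go(bot.read_state(),-.092,.003,.463)
E
```

```text
jig now [-289.3 -604.2  463. ] tool move cm [59.73 22.53  0.35] ydir err deg (=spin needed) 2.66 F [0.  0.4 0.1] t 1.1
```

Request:
drive_tool:
  steps:
    - {"x": 0, "y": 0, "z": 0, "spin": 2.5}
    - {"x": 3, "y": 1.1, "z": 0, "spin": 0}
    - {"x": 4.2, "y": 1.6, "z": 0, "spin": 0}
    - {"x": 4.2, "y": 1.6, "z": 0, "spin": 0}
    - {"x": 4.2, "y": 1.6, "z": 0, "spin": 0}
    - {"x": 4.2, "y": 1.6, "z": 0, "spin": 0}
    - {"x": 4.2, "y": 1.6, "z": 0, "spin": 0}
    - {"x": 4.2, "y": 1.6, "z": 0, "spin": 0}
    - {"x": 4.2, "y": 1.6, "z": 0, "spin": 0}
    - {"x": 4.2, "y": 1.6, "z": 0, "spin": 0}

```text
t: 2.1
tool_pos: [0.3888, -0.0984, 0.4531]
orientation: [-2.271, -2.137, -0.012]
force: [0.2, -0.3, 0.1]
opening: 0.0002
```

Run:
```python
from plant import bot
from h import *
go(bot.read_state(),-.092,.003,.463)
```

```text
jig now [-142.6 -230.6  453.1] tool move cm [23.56  4.1  -0.54] ydir err deg (=spin needed) -2.32 F [ 0.2 -0.3  0.1] t 2.1
```

Request:
drive_tool:
  steps:
    - {"x": 4.2, "y": 0.8, "z": 0, "spin": -0.5}
    - {"x": 4.2, "y": 0.8, "z": 0, "spin": -0.5}
    - {"x": 4.2, "y": 0.8, "z": 0, "spin": -0.5}
    - {"x": 4.2, "y": 0.8, "z": 0, "spin": -0.5}
    - {"x": 4, "y": 0.8, "z": 0, "spin": 0}
    - {"x": 1.5, "y": 0.2, "z": 0, "spin": 0}
    - {"x": 0, "y": 0, "z": 0, "spin": 0}

```text
t: 2.8
tool_pos: [0.4415, 0.1367, 0.4483]
orientation: [-2.242, -2.154, -0.001]
force: [1.2, -0.6, -0.8]
opening: 0.0002
```

Run:
```python
from plant import bot
from h import *
go(bot.read_state(),-.092,.003,.06)
```

```text
jig now [-94.6   5.5 448.3] tool move cm [-1.14  1.15 38.8 ] ydir err deg (=spin needed) -1.12 F [ 1.2 -0.6 -0.8] t 2.8
```

Request:
drive_tool:
  steps:
    - {"x": 0, "y": 0, "z": 0, "spin": -1.1}
    - {"x": -0.1, "y": 0.1, "z": 4, "spin": 0}
    - {"x": -0.1, "y": 0, "z": 4.5, "spin": 0}
    - {"x": 0, "y": 0, "z": 4.5, "spin": 0}
    - {"x": 0, "y": 0, "z": 4.5, "spin": 0}
    - {"x": 0, "y": 0, "z": 4.5, "spin": 0}
    - {"x": 0, "y": 0, "z": 4.5, "spin": 0}
    - {"x": 0, "y": 0, "z": 4, "spin": 0}
    - {"x": 0, "y": 0, "z": 0, "spin": 0}

```text
t: 3.7
tool_pos: [0.4334, 0.1315, 0.1312]
orientation: [-2.24, -2.16, -0.002]
force: [0.5, 0.7, 0.5]
opening: 0.0004
```

Run:
```python
from plant import bot
from h import *
go(bot.read_state(),-.092,.003,.06)
print(Ro.from_rotvec(bot.read_state()["orientation"]).as_matrix().round(3))
```

```text
jig now [-102.6    0.2  131.2] tool move cm [0.14 1.2  7.1 ] ydir err deg (=spin needed) -0.91 F [0.5 0.7 0.5] t 3.7
[[ 0.036  0.999 -0.02 ]
 [ 0.999 -0.036  0.022]
 [ 0.022 -0.021 -1.   ]]
```

Request:
drive_tool:
  steps:
    - {"x": 0.1, "y": 1.1, "z": 0, "spin": -0.9}
    - {"x": 0, "y": 0, "z": 3, "spin": 0}
    - {"x": 0, "y": 0, "z": 3, "spin": 0}
    - {"x": 0, "y": 0, "z": 1, "spin": 0}
    - {"x": 0, "y": 0, "z": 0, "spin": 0}

```text
t: 4.2
tool_pos: [0.4524, 0.1311, 0.0684]
orientation: [-2.232, -2.185, -0.021]
force: [-0.0, 0.4, 0.4]
opening: 0.0003
```

Run:
```python
from plant import bot
from h import *
go(bot.read_state(),-.085,.003,.042)
for n in("scene","top"):
    c=bot.capture(n); f=cv2.cvtColor(c["frame"],cv2.COLOR_RGB2BGR)
    f=f[150:350,210:430] if n=="scene" else f[190:340,200:400]
    cv2.imwrite(f"pics/{n}1.png",cv2.resize(f,None,fx=3,fy=3,interpolation=cv2.INTER_CUBIC))
```

```text
jig now [-83.7   0.1  68.4] tool move cm [ 0.23 -0.13  2.65] ydir err deg (=spin needed) -0.08 F [-0.   0.4  0.4] t 4.2
```

View pics/scene1.png

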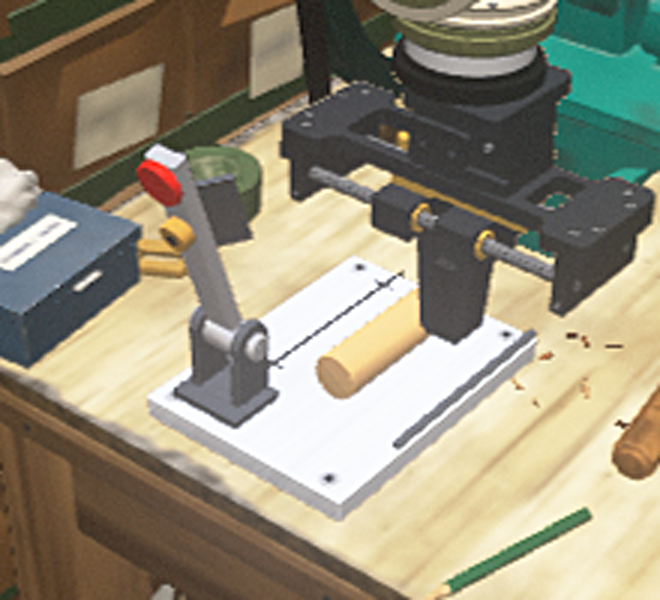

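View pics/top1.png

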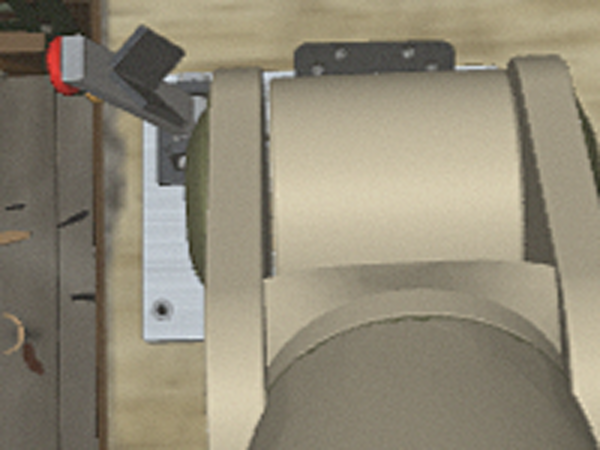

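Request:
drive_tool:
  steps:
    - {"x": 0.2, "y": -0.1, "z": 1.5, "spin": 0}
    - {"x": 0, "y": 0, "z": 1, "spin": 0}
    - {"x": 0, "y": 0, "z": 0, "spin": 0}

```text
t: 4.6
tool_pos: [0.4545, 0.1338, 0.0479]
orientation: [-2.236, -2.19, -0.032]
force: [-0.7, -0.4, 0.1]
opening: 0.0002
```

Run:
```python
from plant import bot
from h import *
go(bot.read_state(),-.0315,.003,.042)
```

```text
jig now [-81.6   2.9  47.9] tool move cm [0.   5.   0.62] ydir err deg (=spin needed) -0.06 F [-0.7 -0.4  0.1] t 4.6
```

Request:
drive_tool:
  steps:
    - {"x": 0, "y": 0.2, "z": 0.5, "spin": 0}
    - {"x": 0, "y": 0.3, "z": 0, "spin": 0}
    - {"x": 0, "y": 0.4, "z": 0, "spin": 0}
    - {"x": 0, "y": 0.4, "z": 0, "spin": 0}
    - {"x": 0, "y": 0.4, "z": 0, "spin": 0}
    - {"x": 0, "y": 0.4, "z": 0, "spin": 0}
    - {"x": 0, "y": 0.4, "z": 0, "spin": 0}
    - {"x": 0, "y": 0, "z": 0, "spin": 0}

```text
t: 5.4
tool_pos: [0.4836, 0.1332, 0.0451]
orientation: [-2.238, -2.192, -0.037]
force: [0.8, -0.4, -0.2]
opening: 0.0003
```

```bash
cat > pic.py <<'E'
import sys
from plant import bot
from h import *
def pic(n,k):
    c=bot.capture(n); f=cv2.cvtColor(c["frame"],cv2.COLOR_RGB2BGR)
    f=f[190:330,230:400] if n=="scene" else f[195:315,205:385]
    cv2.imwrite(f"pics/{n}{k}.png",cv2.resize(f,None,fx=4.2 if n=="scene" else 4.4,fy=4.2 if n=="scene" else 4.4,interpolation=cv2.INTER_CUBIC))
E
python3 - <<'E'
from pic import *
go(bot.read_state(),-.0315,.003,.042)
pic("scene",2)
E
```

```text
jig now [-52.5   2.9  45.1] tool move cm [0.01 2.1  0.33] ydir err deg (=spin needed) -0.05 F [ 0.8 -0.4 -0.2] t 5.4
```

View pics/scene2.png

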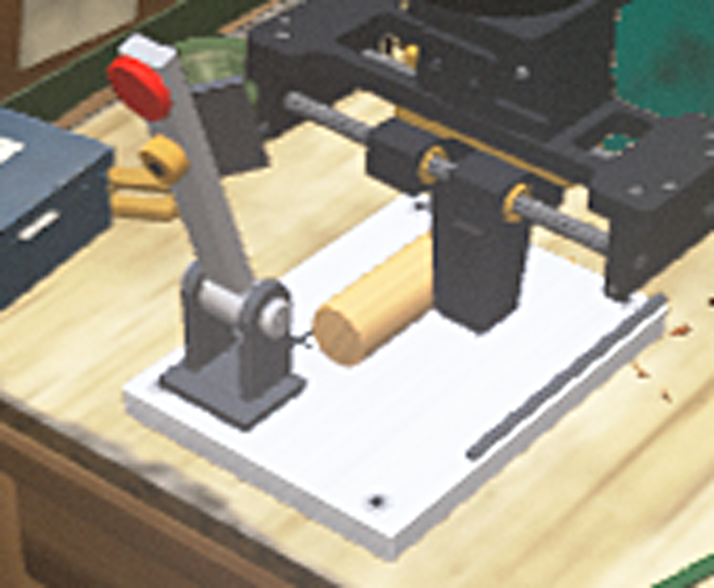

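```bash
cat >> h.py <<'E'
def sx(c,x,y,z=.029,Ms=np.array([.5343,.1301,0])):
    P=onz(c,*zt(x,y,4.2,230,190),z)-Ms; return np.round([P@JX*1e3,P@JY*1e3],1)
E
python3 - <<'E'
from pic import *
c=bot.capture("scene")
print(sx(c,387,360),sx(c,340,334))
E
```

```text
[-45.   51.5] [-20.6  50.3]
```

Request:
drive_tool:
  steps:
    - {"x": 0, "y": 0.3, "z": 0.2, "spin": 0}
    - {"x": 0, "y": 0.3, "z": 0, "spin": 0}
    - {"x": 0, "y": 0.3, "z": 0, "spin": 0}
    - {"x": 0, "y": 0.2, "z": 0, "spin": 0}
    - {"x": 0, "y": 0.2, "z": 0, "spin": 0}
    - {"x": 0, "y": 0.1, "z": 0, "spin": 0}
    - {"x": 0, "y": 0, "z": 0, "spin": 0}

```text
t: 6.2
tool_pos: [0.498, 0.133, 0.0429]
orientation: [-2.237, -2.191, -0.036]
force: [-0.7, 0.6, -0.9]
opening: 0.0004
```

Run:
```python
from pic import *
go(bot.read_state(),-.0315,.003,.042)
pic("scene",3)
```

```text
jig now [-38.1   3.   42.9] tool move cm [0.   0.66 0.1 ] ydir err deg (=spin needed) -0.04 F [-0.7  0.6 -0.9] t 6.2
```

View pics/scene3.png

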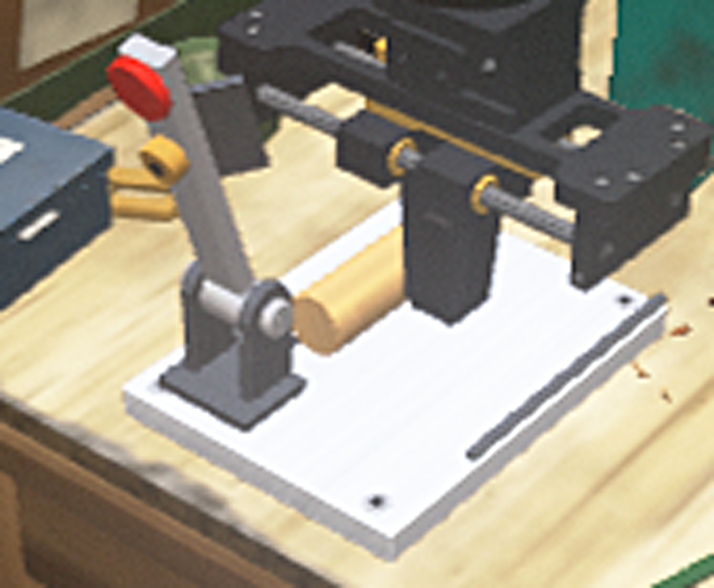

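Request:
drive_tool:
  steps:
    - {"x": 0, "y": 0.2, "z": 0, "spin": 0}
    - {"x": 0, "y": 0.15, "z": 0, "spin": 0}
    - {"x": 0, "y": 0.1, "z": 0, "spin": 0}
    - {"x": 0, "y": 0.1, "z": 0, "spin": 0}
    - {"x": 0, "y": 0, "z": 0, "spin": 0}
    - {"x": 0, "y": 0, "z": 0, "spin": 0}

```text
t: 6.85
tool_pos: [0.5037, 0.133, 0.043]
orientation: [-2.237, -2.191, -0.036]
force: [-0.1, 0.1, -0.4]
opening: 0.0004
```

Run:
```python
from pic import *
go(bot.read_state(),-.0315,.003,.042)
pic("scene",4)
```

```text
jig now [-32.3   3.   43. ] tool move cm [-0.    0.08  0.1 ] ydir err deg (=spin needed) -0.04 F [-0.1  0.1 -0.4] t 6.85
```

View pics/scene4.png

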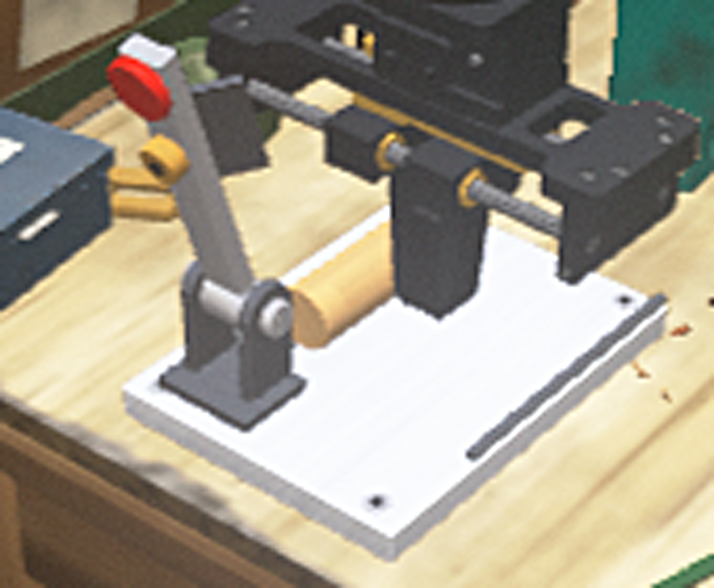

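Request:
drive_tool:
  steps:
    - {"x": 0, "y": -1, "z": 0, "spin": 0}
    - {"x": 0, "y": -1, "z": -1, "spin": 0}
    - {"x": 0, "y": 0, "z": -4, "spin": 0}
    - {"x": 0, "y": 0, "z": -4.5, "spin": 0}
    - {"x": 0, "y": 0, "z": -4.5, "spin": 0}
    - {"x": 0, "y": 0, "z": -4.5, "spin": 0}
    - {"x": 0, "y": 0, "z": -4, "spin": 0}
    - {"x": 0, "y": 0, "z": 0, "spin": 0}

```text
t: 7.7
tool_pos: [0.4749, 0.1283, 0.2745]
orientation: [-2.233, -2.189, -0.028]
force: [-0.1, 0.4, -0.6]
opening: 0.0001
```

Run:
```python
from pic import *
go(bot.read_state(),-.02,.22,.27)
```

```text
jig now [-61.   -2.2 274.5] tool move cm [22.21  4.1   0.97] ydir err deg (=spin needed) -0.0 F [-0.1  0.4 -0.6] t 7.7
```

Request:
drive_tool:
  steps:
    - {"x": 3, "y": 0.5, "z": 0, "spin": 0}
    - {"x": 4, "y": 0.7, "z": 0, "spin": 0}
    - {"x": 4, "y": 0.7, "z": 0, "spin": 0}
    - {"x": 4, "y": 0.7, "z": 0, "spin": 0}
    - {"x": 4, "y": 0.7, "z": 0, "spin": 0}
    - {"x": 3, "y": 0.5, "z": 0, "spin": 0}
    - {"x": 0, "y": 0, "z": 0, "spin": 0}

```text
t: 8.4
tool_pos: [0.5144, 0.3546, 0.2735]
orientation: [-2.235, -2.185, -0.018]
force: [-0.4, -0.9, -0.9]
opening: 0.0003
```

Run:
```python
from pic import *
go(bot.read_state(),0,.165,.17)
pic("scene",5);pic("top",5)
```

```text
jig now [-26.1 224.9 273.5] tool move cm [-6.18  2.67 10.22] ydir err deg (=spin needed) -0.15 F [-0.4 -0.9 -0.9] t 8.4
```

View pics/scene5.png

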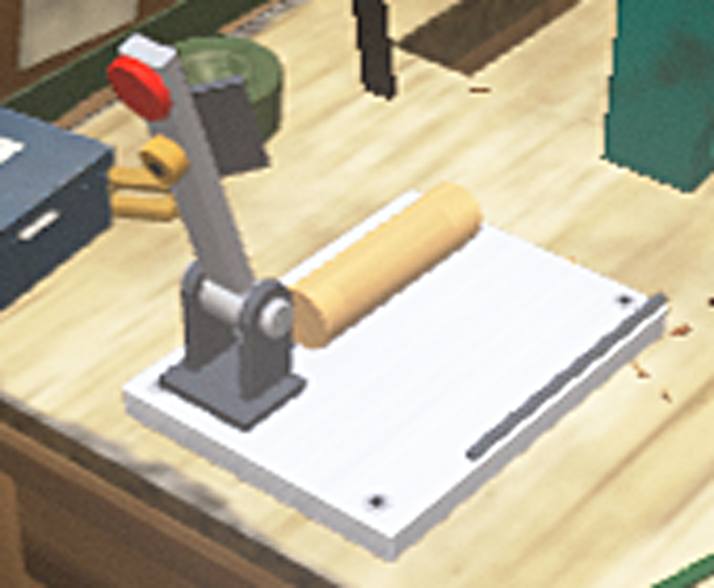

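View pics/top5.png

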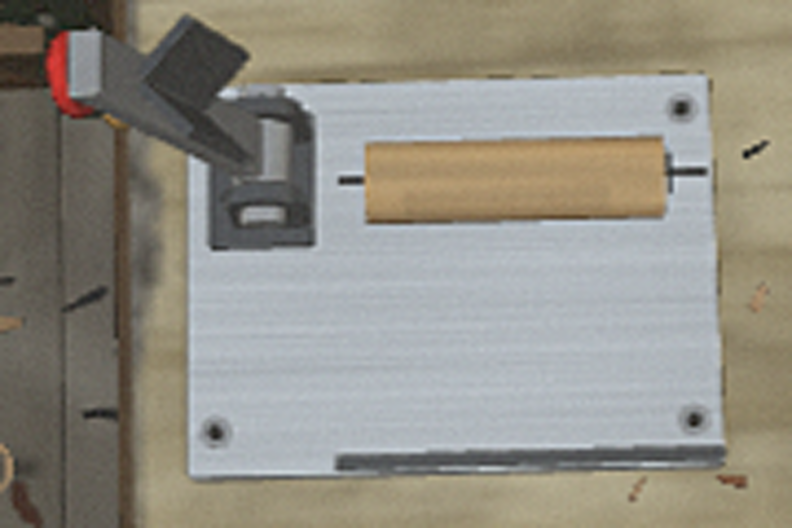

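Run:
```python
from h import *
from plant import bot
c=bot.capture("top")
f=c["frame"].astype(float)
Mt=np.array([.5371,.1288,0])
m=((f[...,0]-f[...,2])>45)
m[:, :285]=0;m[:,360:]=0;m[:222]=0;m[255:]=0
n,l,st,ce=cv2.connectedComponentsWithStats(m.astype(np.uint8)); i=1+np.argmax(st[1:,4]);print(st[i],ce[i])
r=cv2.minAreaRect(np.argwhere(l==i)[:,::-1].astype(np.float32)); print(r)
# axis from column-wise midpoints
ys,xs=np.nonzero(l==i); cols=range(st[i][0]+3,st[i][0]+st[i][2]-3)
k=np.polyfit(list(cols),[ys[xs==q].mean() for q in cols],1)
for u in(st[i][0]-.5,st[i][0]+st[i][2]-.5):
    P=onz(c,u,np.polyval(k,u),.029)-Mt; print("axis end jig mm",P@JX*1e3,P@JY*1e3)
# predicted silhouette midline shift for a 28mm cyl at x=0: 
for X in(-.003,0,.003):
  p=[proj(c,Mt+JX*(X+.014*np.cos(t))+np.array([0,0,.029+.014*np.sin(t)]))[1] for t in np.linspace(0,2*np.pi,200)]
  print(X,(max(p)+min(p))/2,proj(c,Mt+JX*X+[0,0,.029]))
```

```text
[ 288  226   68   19 1178] [321.41426146 235.29456706]
((321.49560546875, 235.27459716796875), (17.428022384643555, 67.28118133544922), 88.87670135498047)
axis end jig mm -3.9900957151213587 53.37842023621503
axis end jig mm -4.653525278216986 -47.21727502065068
-0.003 234.3697566823089 [323.56197515 234.36879091]
0 232.39056026793912 [323.50470076 232.38983341]
0.003 230.41418419314562 [323.44750798 230.41369557]
```

The blank's axis sits about 4 mm short of the line, and the blank is about 3 mm too far left along it. I'll press lightly on its top and roll or drag it into place.

Request:
drive_tool:
  steps:
    - {"x": -3, "y": 0, "z": 0, "spin": 0}
    - {"x": -4, "y": 0, "z": 0, "spin": 0}
    - {"x": -4, "y": 0, "z": 0, "spin": 0}
    - {"x": -4, "y": 0, "z": 0, "spin": 0}
    - {"x": -4, "y": 0, "z": 0, "spin": 0}
    - {"x": -3, "y": 0, "z": 0, "spin": 0}
    - {"x": 0, "y": 0, "z": 0, "spin": 0}

```text
t: 9.25
tool_pos: [0.5043, 0.1155, 0.2696]
orientation: [-2.249, -2.173, -0.017]
force: [0.2, -0.4, -0.3]
opening: 0.0004
```

Run:
```python
from pic import *
go(bot.read_state(),-.016,0,.075)
print(Ro.from_rotvec(bot.read_state()["orientation"]).as_matrix().round(3))
```

```text
jig now [-31.4 -14.4 269.6] tool move cm [ 1.12  1.57 19.48] ydir err deg (=spin needed) -0.81 F [ 0.2 -0.4 -0.3] t 9.25
[[ 0.034  0.999 -0.002]
 [ 0.999 -0.034  0.018]
 [ 0.018 -0.003 -1.   ]]
```

Request:
drive_tool:
  steps:
    - {"x": 1.1, "y": 1.6, "z": 0, "spin": -0.8}
    - {"x": 0, "y": 0, "z": 4, "spin": 0}
    - {"x": 0, "y": 0, "z": 4, "spin": 0}
    - {"x": 0, "y": 0, "z": 4, "spin": 0}
    - {"x": 0, "y": 0, "z": 3, "spin": 0}
    - {"x": 0, "y": 0, "z": 2, "spin": 0}
    - {"x": 0, "y": 0, "z": 0, "spin": 0}

```text
t: 9.95
tool_pos: [0.5191, 0.1273, 0.0965]
orientation: [-2.245, -2.183, -0.025]
force: [-0.9, -1.4, -0.5]
opening: 0.0004
```

Run:
```python
from pic import *
go(bot.read_state(),-.016,0,.066)
print(Ro.from_rotvec(bot.read_state()["orientation"]).as_matrix().round(3))
```

```text
jig now [-16.8  -2.3  96.5] tool move cm [0.17 0.07 3.06] ydir err deg (=spin needed) -0.47 F [-0.9 -1.4 -0.5] t 9.95
[[ 0.028  1.     0.004]
 [ 0.999 -0.028  0.018]
 [ 0.018  0.004 -1.   ]]
```

Request:
drive_tool:
  steps:
    - {"x": 0.2, "y": 0, "z": 1.5, "spin": -0.4}
    - {"x": 0, "y": 0, "z": 1.0, "spin": 0}
    - {"x": 0, "y": 0, "z": 0.3, "spin": 0}
    - {"x": 0, "y": 0, "z": 0.1, "spin": 0}
    - {"x": 0, "y": 0, "z": 0, "spin": 0}

```text
t: 10.45
tool_pos: [0.5207, 0.13, 0.0711]
orientation: [-2.242, -2.192, -0.032]
force: [-0.4, 0.6, 0.8]
opening: 0.0007
```

Run:
```python
from pic import *
go(bot.read_state(),-.016,0,.062)
```

```text
jig now [-15.3   0.4  71.1] tool move cm [-0.06 -0.08  0.91] ydir err deg (=spin needed) -0.14 F [-0.4  0.6  0.8] t 10.45
```

Request:
drive_tool:
  steps:
    - {"x": 0, "y": 0, "z": 0.4, "spin": 0}
    - {"x": 0, "y": 0, "z": 0.2, "spin": 0}
    - {"x": 0, "y": 0, "z": 0.1, "spin": 0}

```text
t: 10.75
tool_pos: [0.5215, 0.1301, 0.0651]
orientation: [-2.243, -2.193, -0.035]
force: [-0.4, -0.2, 0.4]
opening: 0.0005
```

Request:
drive_tool:
  steps:
    - {"x": 0, "y": 0, "z": 0.1, "spin": 0}
    - {"x": 0, "y": 0, "z": 0.1, "spin": 0}

```text
t: 10.95
tool_pos: [0.5216, 0.1301, 0.063]
orientation: [-2.243, -2.193, -0.036]
force: [0.0, -0.1, 1.6]
opening: 0.0003
```

Request:
drive_tool:
  steps:
    - {"x": 0, "y": 0, "z": 0.1, "spin": 0}

```text
t: 11.05
tool_pos: [0.5217, 0.1301, 0.062]
orientation: [-2.244, -2.193, -0.036]
force: [-0.6, -0.6, 7.1]
opening: 0.0002
```

Request:
drive_tool:
  steps:
    - {"x": 0, "y": 0, "z": 0.1, "spin": 0}

```text
t: 11.15
tool_pos: [0.5225, 0.1301, 0.0619]
orientation: [-2.244, -2.195, -0.038]
force: [-0.7, -1.6, 13.1]
opening: 0.0005
```

Request:
drive_tool:
  steps:
    - {"x": -0.1, "y": 0, "z": 0.1, "spin": 0}
    - {"x": -0.1, "y": 0, "z": 0.1, "spin": 0}
    - {"x": -0.1, "y": 0.1, "z": 0.1, "spin": 0}

```text
t: 11.45
tool_pos: [0.526, 0.129, 0.0621]
orientation: [2.245, 2.195, 0.052]
force: [0.4, 5.1, 7.1]
opening: 0.0004
```

Run:
```python
from pic import *
go(bot.read_state(),-.008,-.003,.062)
pic("scene",6)
```

```text
jig now [-10.   -0.5  62.1] tool move cm [-0.25  0.2   0.01] ydir err deg (=spin needed) -0.17 F [0.4 5.1 7.1] t 11.45
```

View pics/scene6.png

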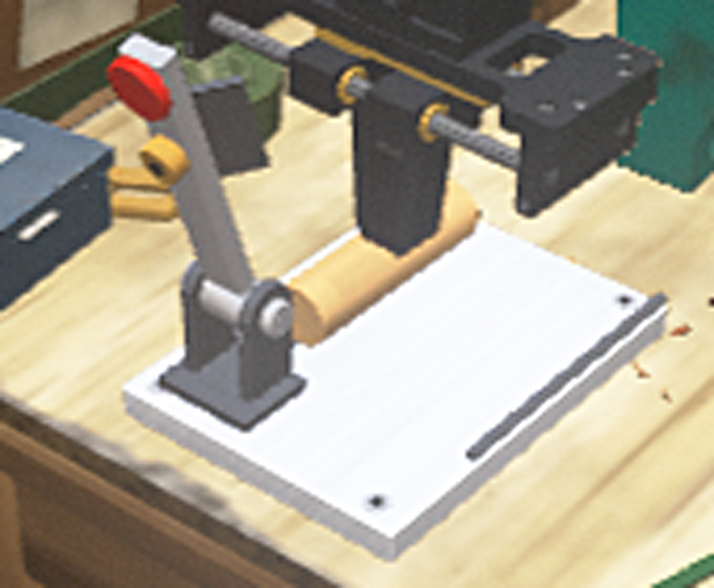

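Request:
drive_tool:
  steps:
    - {"x": -0.3, "y": 0, "z": 0.08, "spin": 0}
    - {"x": -0.3, "y": 0, "z": 0.08, "spin": 0}

```text
t: 11.7
tool_pos: [0.5276, 0.1243, 0.0621]
orientation: [2.243, 2.194, 0.06]
force: [0.3, 4.2, 6.1]
opening: 0.0004
```

Request:
drive_tool:
  steps:
    - {"x": 0, "y": 0.2, "z": 0.06, "spin": 0}
    - {"x": 0, "y": 0, "z": -0.3, "spin": 0}
    - {"x": 0, "y": 0, "z": -1, "spin": 0}
    - {"x": 0, "y": 0, "z": -3, "spin": 0}
    - {"x": 0, "y": 0, "z": -4.5, "spin": 0}
    - {"x": 0, "y": 0, "z": -4.5, "spin": 0}
    - {"x": 0, "y": 0, "z": -4.5, "spin": 0}
    - {"x": 0, "y": 0, "z": -4, "spin": 0}
    - {"x": 0, "y": 0, "z": 0, "spin": 0}

```text
t: 12.6
tool_pos: [0.5211, 0.1187, 0.2916]
orientation: [2.244, 2.194, 0.058]
force: [-0.0, -1.3, -0.8]
opening: 0.0007
```

Run:
```python
from pic import *
go(bot.read_state(),-.02,.22,.27)
pic("scene",7)
```

```text
jig now [-14.6 -10.9 291.6] tool move cm [23.02 -0.66  2.71] ydir err deg (=spin needed) -0.16 F [-0.  -1.3 -0.8] t 12.6
```

View pics/scene7.png

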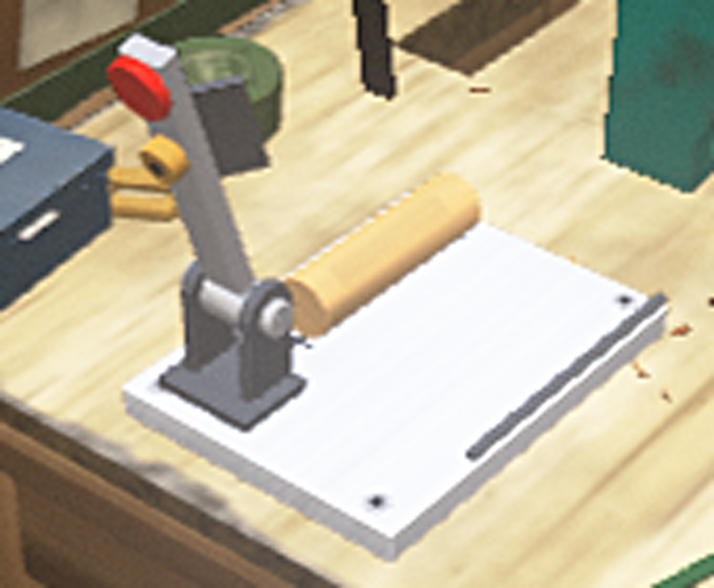

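Request:
drive_tool:
  steps:
    - {"x": 3, "y": 0, "z": 0.3, "spin": 0}
    - {"x": 4.2, "y": 0, "z": 0.3, "spin": 0}
    - {"x": 4.2, "y": 0, "z": 0.3, "spin": 0}
    - {"x": 4.2, "y": 0, "z": 0, "spin": 0}
    - {"x": 4.2, "y": 0, "z": 0, "spin": 0}
    - {"x": 3, "y": 0, "z": 0, "spin": 0}
    - {"x": 0, "y": 0, "z": 0, "spin": 0}

```text
t: 13.35
tool_pos: [0.5227, 0.3538, 0.2756]
orientation: [-2.246, -2.187, -0.03]
force: [0.8, -0.1, -0.5]
opening: 0.0003
```

```bash
cat > meas.py <<'E'
from pic import *
def meas():
    c=bot.capture("top");f=c["frame"].astype(float)
    Mt=np.array([.5371,.1288,0])
    m=((f[...,0]-f[...,2])>45)
    m[:, :278]=0;m[:,362:]=0;m[:216]=0;m[285:]=0
    n,l,st,ce=cv2.connectedComponentsWithStats(m.astype(np.uint8)); i=1+np.argmax(st[1:,4]);print(st[i])
    ys,xs=np.nonzero(l==i); cols=range(st[i][0]+3,st[i][0]+st[i][2]-3)
    k=np.polyfit(list(cols),[ys[xs==q].mean() for q in cols],1)
    for u in(st[i][0]-.5,st[i][0]+st[i][2]-.5):
        P=onz(c,u,np.polyval(k,u),.029)-Mt; print("axis end jig mm",np.round([P@JX*1e3,P@JY*1e3],1))
E
python3 - <<'E'
from meas import *
go(bot.read_state(),0,.165,.17)
pic("top",7); meas()
E
```

```text
jig now [-17.7 224.2 275.6] tool move cm [-6.1   1.72 10.47] ydir err deg (=spin needed) -0.37 F [ 0.8 -0.1 -0.5] t 13.35
[ 292  223   68   19 1183]
axis end jig mm [ 1.5 47.4]
axis end jig mm [  0.  -53.3]
```

View pics/top7.png

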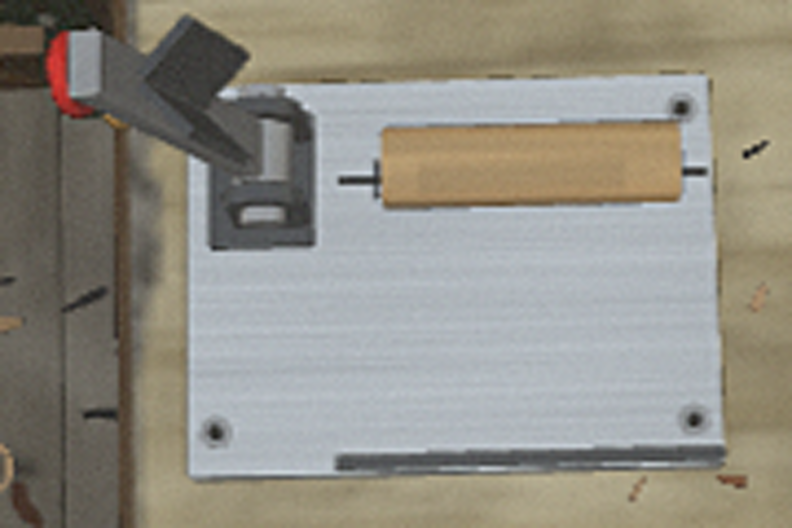

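Request:
drive_tool:
  steps:
    - {"x": -3, "y": 0, "z": 0, "spin": 0}
    - {"x": -4, "y": 0, "z": 0, "spin": 0}
    - {"x": -4, "y": 0, "z": 0, "spin": 0}
    - {"x": -4, "y": 0, "z": 0, "spin": 0}
    - {"x": -4, "y": 0, "z": 0, "spin": 0}
    - {"x": -2.4, "y": 0, "z": 0, "spin": -0.4}
    - {"x": 0, "y": 0, "z": 0, "spin": 0}

```text
t: 14.15
tool_pos: [0.5133, 0.1205, 0.2687]
orientation: [-2.249, -2.182, -0.019]
force: [-0.6, 0.7, -0.5]
opening: 0.0007
```

Run:
```python
from pic import *
go(bot.read_state(),-.010,-.002,.09)
```

```text
jig now [-22.5  -9.3 268.7] tool move cm [ 0.49  1.19 17.88] ydir err deg (=spin needed) -0.6 F [-0.6  0.7 -0.5] t 14.15
```

Request:
drive_tool:
  steps:
    - {"x": 0.4, "y": 1.2, "z": 0, "spin": -0.6}
    - {"x": 0, "y": 0, "z": 4, "spin": 0}
    - {"x": 0, "y": 0, "z": 4.5, "spin": 0}
    - {"x": 0, "y": 0, "z": 4.5, "spin": 0}
    - {"x": 0, "y": 0, "z": 4, "spin": 0}
    - {"x": 0, "y": 0, "z": 1.5, "spin": 0}
    - {"x": 0, "y": 0, "z": 0, "spin": 0}

```text
t: 14.85
tool_pos: [0.5249, 0.1244, 0.0782]
orientation: [-2.248, -2.185, -0.022]
force: [-0.5, -0.1, 0.6]
opening: 0.0001
```

Run:
```python
from pic import *
go(bot.read_state(),-.010,-.003,.064)
```

```text
jig now [-11.   -5.1  78.2] tool move cm [0.19 0.09 1.42] ydir err deg (=spin needed) -0.49 F [-0.5 -0.1  0.6] t 14.85
```

Request:
drive_tool:
  steps:
    - {"x": 0, "y": 0, "z": 0.8, "spin": -0.4}
    - {"x": 0, "y": 0, "z": 0.4, "spin": 0}
    - {"x": 0, "y": 0, "z": 0.2, "spin": 0}
    - {"x": 0, "y": 0, "z": 0, "spin": 0}

```text
t: 15.25
tool_pos: [0.526, 0.1247, 0.0659]
orientation: [-2.242, -2.195, -0.027]
force: [-0.6, 0.5, 0.2]
opening: 0.0005
```

Request:
drive_tool:
  steps:
    - {"x": 0, "y": 0, "z": 0.1, "spin": 0}

```text
t: 15.35
tool_pos: [0.5264, 0.1247, 0.0655]
orientation: [-2.243, -2.196, -0.028]
force: [-0.2, 0.3, -0.1]
opening: 0.0006
```

Request:
drive_tool:
  steps:
    - {"x": 0, "y": 0, "z": 0.2, "spin": 0}
    - {"x": 0, "y": 0, "z": 0.1, "spin": 0}

```text
t: 15.55
tool_pos: [0.5268, 0.1247, 0.063]
orientation: [-2.244, -2.196, -0.03]
force: [-0.1, -0.3, -0.1]
opening: 0.0005
```

Request:
drive_tool:
  steps:
    - {"x": 0, "y": -0.03, "z": 0.1, "spin": 0}

```text
t: 15.65
tool_pos: [0.5266, 0.1248, 0.0621]
orientation: [-2.244, -2.196, -0.03]
force: [-0.4, -0.1, 5.6]
opening: 0.0003
```

Request:
drive_tool:
  steps:
    - {"x": 0.15, "y": -0.06, "z": 0.08, "spin": 0}
    - {"x": 0.15, "y": -0.06, "z": 0.06, "spin": 0}

```text
t: 15.85
tool_pos: [0.5268, 0.1268, 0.0621]
orientation: [2.243, 2.196, 0.032]
force: [-0.2, -3.6, 4.5]
opening: 0.0005
```

Request:
drive_tool:
  steps:
    - {"x": 0.1, "y": -0.15, "z": 0.06, "spin": 0}

```text
t: 15.95
tool_pos: [0.5258, 0.1276, 0.062]
orientation: [2.242, 2.195, 0.033]
force: [-0.4, -4.0, 4.3]
opening: 0.0008
```

Request:
drive_tool:
  steps:
    - {"x": 0, "y": 0, "z": -0.6, "spin": 0}
    - {"x": 0, "y": 0, "z": -1.5, "spin": 0}
    - {"x": 0, "y": 0, "z": -4, "spin": 0}
    - {"x": 0, "y": 0, "z": -4.5, "spin": 0}
    - {"x": 0, "y": 0, "z": -4.5, "spin": 0}
    - {"x": 0, "y": 0, "z": -4.5, "spin": 0}
    - {"x": 0, "y": 0, "z": -2, "spin": 0}
    - {"x": 0, "y": 0, "z": 0, "spin": 0}

```text
t: 16.75
tool_pos: [0.5197, 0.126, 0.2867]
orientation: [-2.243, -2.197, -0.03]
force: [0.5, 0.2, 0.9]
opening: 0.0009
```

Request:
drive_tool:
  steps:
    - {"x": 3, "y": 0.1, "z": 0, "spin": 0}
    - {"x": 4.2, "y": 0.1, "z": 0, "spin": 0}
    - {"x": 4.2, "y": 0.1, "z": 0, "spin": 0}
    - {"x": 4.2, "y": 0.1, "z": 0, "spin": 0}
    - {"x": 4.2, "y": 0.1, "z": 0, "spin": 0}
    - {"x": 3, "y": 0, "z": 0, "spin": 0}
    - {"x": 0, "y": 0, "z": 0, "spin": 0}

```text
t: 17.45
tool_pos: [0.5271, 0.362, 0.2786]
orientation: [-2.241, -2.189, -0.01]
force: [-0.1, -0.1, -0.0]
opening: 0.0002
```

Run:
```python
from meas import *
go(bot.read_state(),0,.165,.17)
pic("top",8);pic("scene",8); meas()
```

```text
jig now [-13.6 232.5 278.6] tool move cm [-6.86  1.4  10.78] ydir err deg (=spin needed) -0.19 F [-0.1 -0.1 -0. ] t 17.45
[ 290  223   68   19 1186]
axis end jig mm [ 0.3 50.4]
axis end jig mm [ -0.4 -50.3]
```

View pics/top8.png

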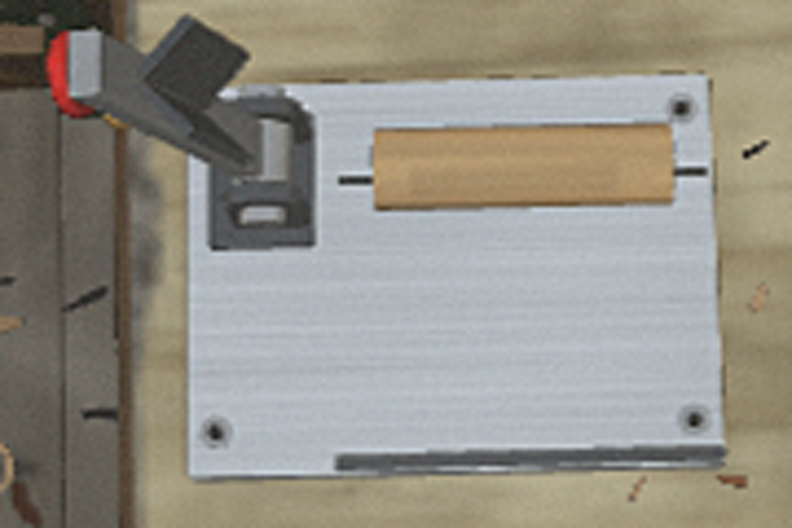

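View pics/scene8.png

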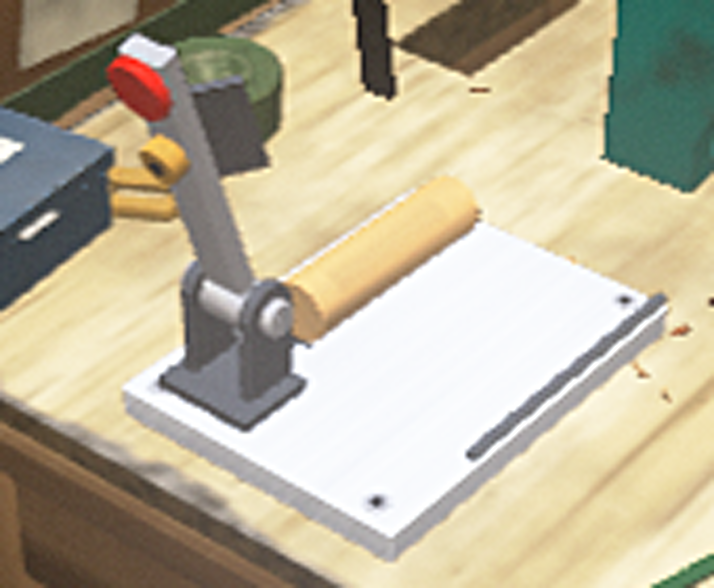

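Request:
drive_tool:
  steps:
    - {"x": -2.5, "y": 0.5, "z": 2, "spin": 0}
    - {"x": -2.5, "y": 0.5, "z": 3, "spin": 0}
    - {"x": -1, "y": 0.3, "z": 3, "spin": 0}
    - {"x": 0, "y": 0, "z": 2, "spin": 0}
    - {"x": 0, "y": 0, "z": 0, "spin": 0}

```text
t: 18.1
tool_pos: [0.5403, 0.2899, 0.1764]
orientation: [-2.255, -2.178, -0.012]
force: [-0.2, -0.2, -0.0]
opening: 0.0008
```

Run:
```python
from meas import *
go(bot.read_state(),.001,.14,.168)
pic("scene",9)
```

```text
jig now [  1.  160.7 176.4] tool move cm [-2.07  0.03  0.82] ydir err deg (=spin needed) -0.84 F [-0.2 -0.2 -0. ] t 18.1
```

View pics/scene9.png

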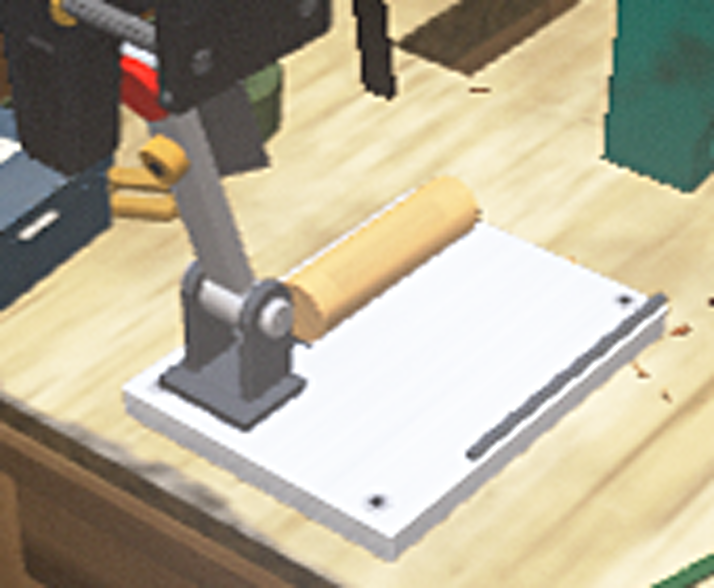

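Request:
drive_tool:
  steps:
    - {"x": -1, "y": 0, "z": 0, "spin": -0.8}
    - {"x": -1, "y": 0, "z": 0, "spin": 0}
    - {"x": -0.7, "y": 0, "z": 0, "spin": 0}
    - {"x": -0.7, "y": 0, "z": 0, "spin": 0}
    - {"x": -0.7, "y": 0, "z": 0, "spin": 0}
    - {"x": -0.7, "y": 0, "z": 0, "spin": 0}
    - {"x": -0.7, "y": 0, "z": 0, "spin": 0}

```text
t: 18.85
tool_pos: [0.5412, 0.2327, 0.1841]
orientation: [-2.243, -2.196, -0.032]
force: [1.3, 1.7, 1.9]
opening: 0.0004
```

Run:
```python
from meas import *
go(bot.read_state(),.001,.105,.182)
pic("scene",10)
```

```text
jig now [  3.1 103.5 184.1] tool move cm [ 0.15 -0.22  0.21] ydir err deg (=spin needed) -0.08 F [1.3 1.7 1.9] t 18.85
```

View pics/scene10.png

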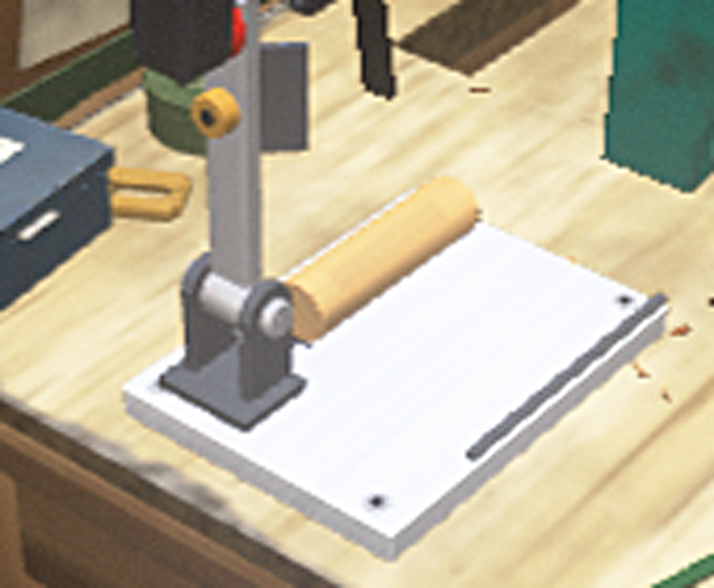

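The arm is upright. I'll keep pushing it over.

Request:
drive_tool:
  steps:
    - {"x": -0.8, "y": -0.1, "z": 0, "spin": 0}
    - {"x": -0.8, "y": -0.1, "z": 0, "spin": 0}
    - {"x": -0.8, "y": 0, "z": 0, "spin": 0}
    - {"x": -0.8, "y": 0, "z": 0, "spin": 0}

```text
t: 19.3
tool_pos: [0.5381, 0.1976, 0.1825]
orientation: [-2.243, -2.195, -0.029]
force: [0.1, 1.9, -1.3]
opening: 0.0006
```

Run:
```python
from meas import *
go(bot.read_state(),.001,.038,.181)
```

```text
jig now [  0.7  68.3 182.5] tool move cm [-3.03  0.03  0.1 ] ydir err deg (=spin needed) -0.09 F [ 0.1  1.9 -1.3] t 19.3
```

Request:
drive_tool:
  steps:
    - {"x": -0.8, "y": 0, "z": 0, "spin": 0}
    - {"x": -0.8, "y": 0, "z": 0.1, "spin": 0}
    - {"x": -0.8, "y": 0, "z": 0.1, "spin": 0}
    - {"x": -0.6, "y": 0, "z": 0.1, "spin": 0}

```text
t: 19.7
tool_pos: [0.5371, 0.1644, 0.1786]
orientation: [-2.243, -2.195, -0.028]
force: [0.2, 0.8, -0.1]
opening: 0.0001
```

Run:
```python
from meas import *
go(bot.read_state(),.001,.006,.160)
pic("scene",11)
```

```text
jig now [  0.4  35.1 178.6] tool move cm [-2.94  0.05  1.81] ydir err deg (=spin needed) -0.12 F [ 0.2  0.8 -0.1] t 19.7
```

View pics/scene11.png

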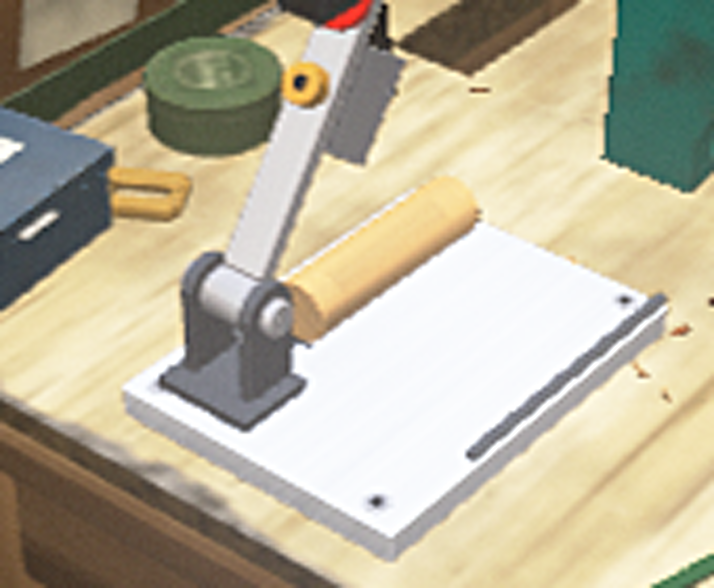

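Following the arc down: -x and +z in the tool frame.

Request:
drive_tool:
  steps:
    - {"x": -0.7, "y": 0, "z": 0.4, "spin": 0}
    - {"x": -0.7, "y": 0, "z": 0.5, "spin": 0}
    - {"x": -0.7, "y": 0, "z": 0.6, "spin": 0}
    - {"x": -0.6, "y": 0, "z": 0.6, "spin": 0}

```text
t: 20.15
tool_pos: [0.5368, 0.1352, 0.1559]
orientation: [-2.244, -2.195, -0.028]
force: [-0.4, 0.6, -0.1]
opening: 0.0004
```

Run:
```python
from meas import *
go(bot.read_state(),.001,-.018,.131)
pic("scene",12)
```

```text
jig now [  0.6   5.9 155.9] tool move cm [-2.42  0.01  2.45] ydir err deg (=spin needed) -0.1 F [-0.4  0.6 -0.1] t 20.15
```

View pics/scene12.png

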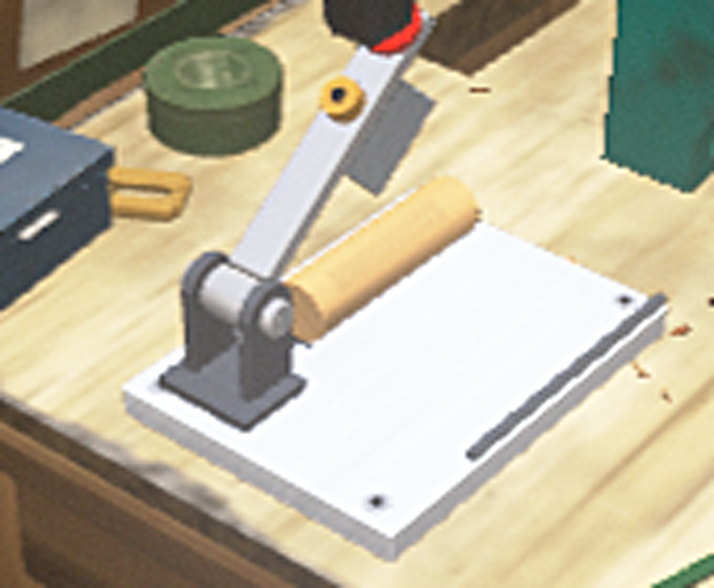

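Request:
drive_tool:
  steps:
    - {"x": -0.7, "y": 0, "z": 0.6, "spin": 0}
    - {"x": -0.7, "y": 0, "z": 0.6, "spin": 0}
    - {"x": -0.6, "y": 0, "z": 0.7, "spin": 0}
    - {"x": -0.5, "y": 0, "z": 0.7, "spin": 0}

```text
t: 20.6
tool_pos: [0.5363, 0.1079, 0.1266]
orientation: [-2.244, -2.195, -0.026]
force: [-0.2, -0.3, -0.2]
opening: 0.0005
```

Run:
```python
from meas import *
go(bot.read_state(),.001,-.030,.109)
pic("scene",13)
```

```text
jig now [  0.7 -21.4 126.6] tool move cm [-0.88  0.01  1.74] ydir err deg (=spin needed) -0.12 F [-0.2 -0.3 -0.2] t 20.6
```

View pics/scene13.png

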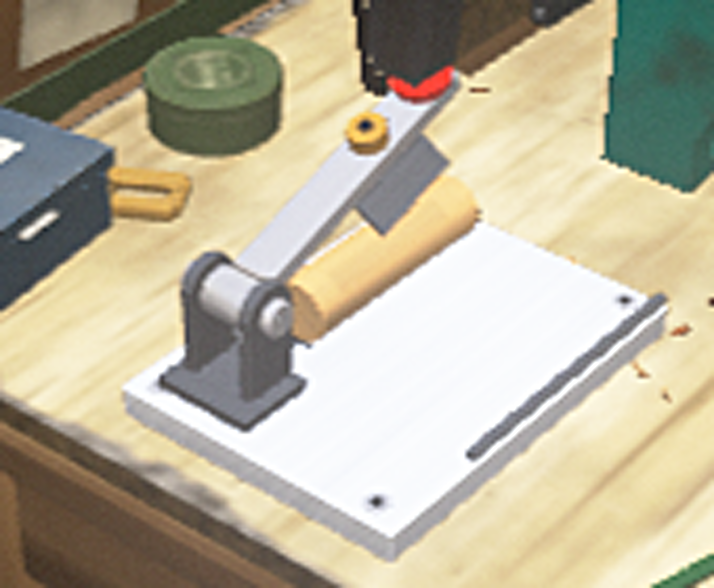

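Request:
drive_tool:
  steps:
    - {"x": -0.4, "y": 0, "z": 0.7, "spin": 0}
    - {"x": -0.4, "y": 0, "z": 0.7, "spin": 0}
    - {"x": -0.2, "y": 0, "z": 0.7, "spin": 0}
    - {"x": -0.2, "y": 0, "z": 0.6, "spin": 0}

```text
t: 21.05
tool_pos: [0.536, 0.0946, 0.0963]
orientation: [-2.244, -2.194, -0.025]
force: [-0.8, 0.5, 0.3]
opening: 0.0007
```

Run:
```python
from meas import *
go(bot.read_state(),.001,-.034,.086)
pic("scene",14)
```

```text
jig now [  0.7 -34.7  96.3] tool move cm [0.05 0.02 1.03] ydir err deg (=spin needed) -0.14 F [-0.8  0.5  0.3] t 21.05
```

View pics/scene14.png

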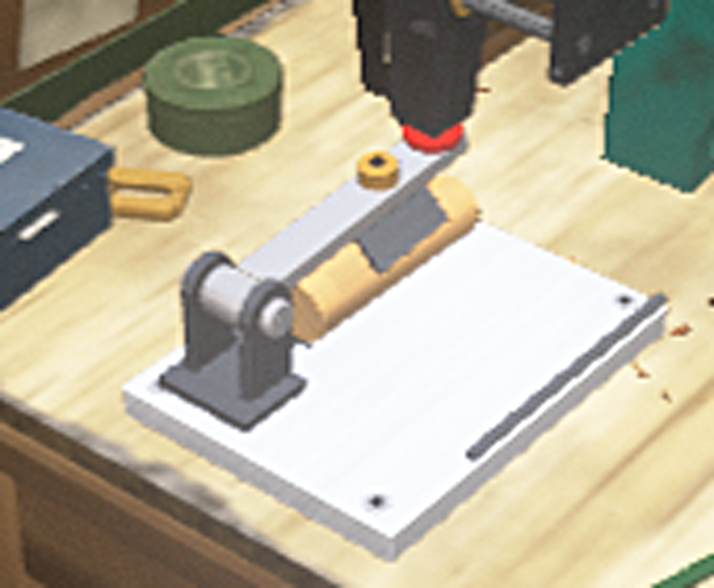

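Request:
drive_tool:
  steps:
    - {"x": 0, "y": 0, "z": 0.5, "spin": 0}
    - {"x": 0, "y": 0, "z": 0.3, "spin": 0}
    - {"x": 0, "y": 0, "z": 0.2, "spin": 0}

```text
t: 21.4
tool_pos: [0.5359, 0.0943, 0.086]
orientation: [-2.243, -2.194, -0.022]
force: [-12.6, -3.2, 32.5]
opening: 0.0003
```

Request:
drive_tool:
  steps:
    - {"x": 0, "y": 0, "z": 0.2, "spin": 0}
    - {"x": 0, "y": 0, "z": 0.2, "spin": 0}

```text
t: 21.6
tool_pos: [0.5359, 0.0943, 0.086]
orientation: [-2.242, -2.197, -0.021]
force: [-10.4, -1.5, 22.7]
opening: 0.0004
```

Pressing stops at TCP z 0.086 m, which is the level-arm height (67 + 19 mm). I'll lift off and inspect.

Request:
drive_tool:
  steps:
    - {"x": 0, "y": 0, "z": -0.5, "spin": 0}
    - {"x": 0, "y": 0, "z": -2, "spin": 0}
    - {"x": 0, "y": 0, "z": -4, "spin": 0}
    - {"x": 0, "y": 0, "z": -4.5, "spin": 0}
    - {"x": 0, "y": 0, "z": -4.5, "spin": 0}
    - {"x": 0, "y": 0, "z": -4, "spin": 0}
    - {"x": 0, "y": 0, "z": 0, "spin": 0}

```text
t: 22.3
tool_pos: [0.5337, 0.093, 0.2891]
orientation: [-2.241, -2.198, -0.022]
force: [0.9, 1.1, 0.2]
opening: 0.0003
```

Request:
drive_tool:
  steps:
    - {"x": 3, "y": 0, "z": 0, "spin": 0}
    - {"x": 4.3, "y": 0, "z": 0, "spin": 0}
    - {"x": 4.3, "y": 0, "z": 0, "spin": 0}
    - {"x": 4.3, "y": 0, "z": 0, "spin": 0}
    - {"x": 4.3, "y": 0, "z": 0, "spin": 0}
    - {"x": 4.3, "y": 0, "z": 0, "spin": 0}
    - {"x": 2, "y": 0, "z": 0, "spin": 0}
    - {"x": 0, "y": 0, "z": 0, "spin": 0}

```text
t: 23.1
tool_pos: [0.5382, 0.3682, 0.2861]
orientation: [-2.242, -2.195, -0.015]
force: [-0.3, -1.0, 0.3]
opening: 0.0003
```

Run:
```python
from meas import *
pic("top",15);pic("scene",15)
f=bot.capture("top")["frame"]; cv2.imwrite("pics/topfull.png",f[...,::-1])
```

```text
(no output)
```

View pics/top15.png

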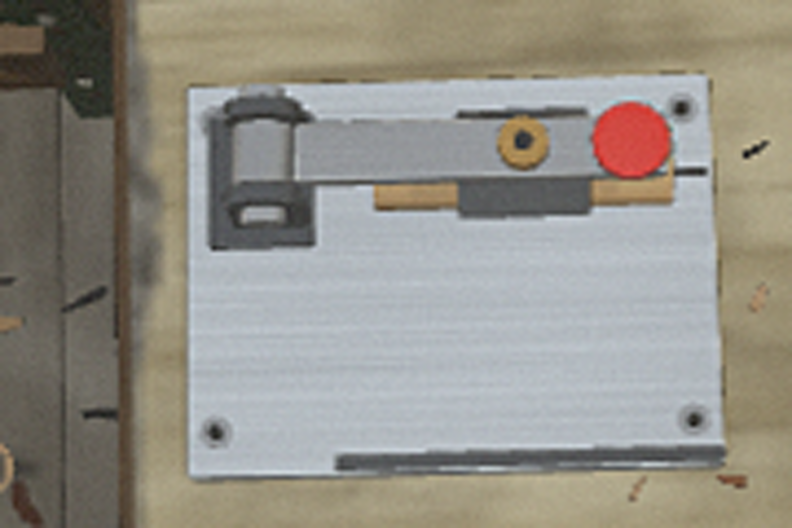

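View pics/scene15.png

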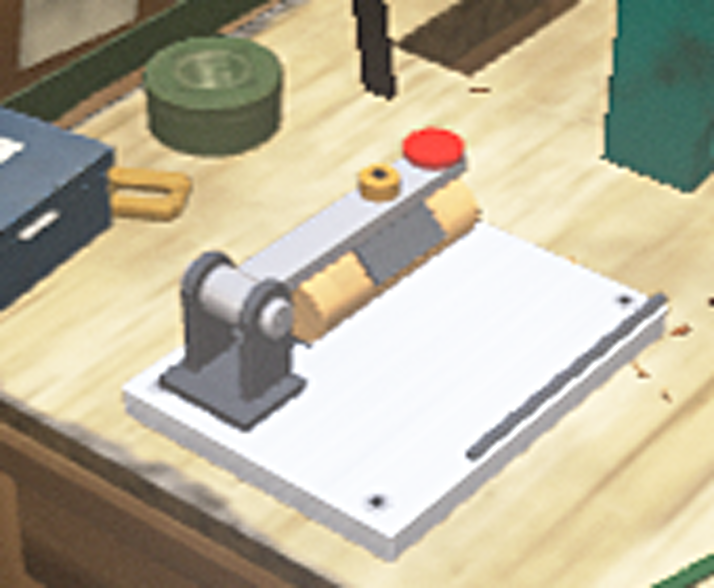

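View pics/topfull.png

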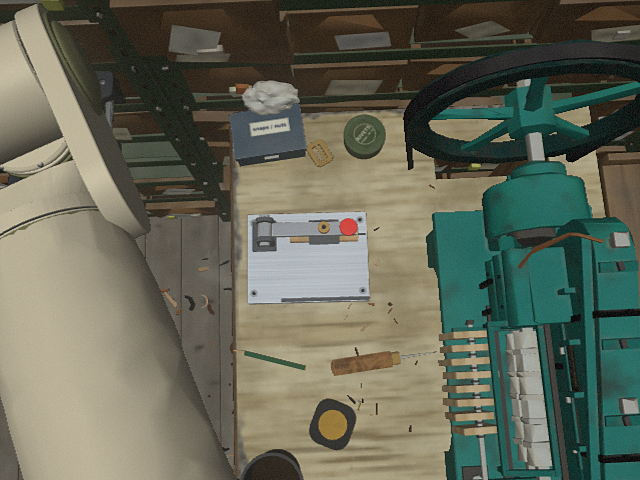

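Run:
```python
from h import *
from plant import bot
for n,Mm,off,s,ob in(("top",[.5371,.1288,0],(205,195),4.4,(632,139)),("scene",[.5343,.1301,0],(230,190),4.2,(434,147))):
    c=bot.capture(n)
    for a in(-.05,0,.03,.06,.1):
        r,o=.12,.011; P=np.array(Mm)+JY*(.085-r*np.cos(a)+o*np.sin(a))+np.array([0,0,.056+r*np.sin(a)+o*np.cos(a)])
        print(n,a,((proj(c,P)-off)*s).round(1),ob)
```

```text
top -0.05 [630.4 140.3] (632, 139)
top 0 [629.9 136.1] (632, 139)
top 0.03 [629.2 133.6] (632, 139)
top 0.06 [628.1 131.1] (632, 139)
top 0.1 [626.1 127.8] (632, 139)
scene -0.05 [434.2 152.7] (434, 147)
scene 0 [433.9 140.7] (434, 147)
scene 0.03 [433.5 133.6] (434, 147)
scene 0.06 [432.9 126.6] (434, 147)
scene 0.1 [431.9 117.5] (434, 147)
```

The arm is level to within measurement error (−0.03 to 0), and the shoe straddles the blank. Handing in.

Run:
```python
from plant import bot
print(bot.finish_job())
```

```text
the job is handed in; nothing more can be done
None
```

The blank lies on the marked line with the guide arm fully down on it. I handed the job in at about 23 s, with the gripper clear of everything.

- **Rolling the blank:** I rolled it forward with the closed fingertips from behind. It ended about 4 mm short of the line and 3 mm too far left along it. I then pressed lightly on top and rolled and dragged it into place. The first drag went about 3 mm too far the other way, so I repeated it.
- **Blank position:** Just before the arm came down, the top camera put its axis within 0.4 mm of the line and its ends within 0.5 mm of the ticks. That camera is calibrated to about 2 mm. I couldn't remeasure it afterwards because the arm covers it, but both cameras show it still in place under the shoe.
- **Guide arm:** I pushed it over by the thumb pad and pressed it down until it stopped, at 20–30 N. The fingertip stopped at 67 mm above the bench, which is the pad height for a level arm. The cameras read the hinge angle as about −0.03 (both), which I take as level within measurement error.
- **Other objects:** The pencil, buckle, tin and blue box look unmoved in the final top picture, though I only compared them by eye.

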